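Find the pitch comb that fits the press screw

ROBOT

A 6-joint arm with a two-finger parallel gripper is mounted at the origin on the work surface. World frame = base frame: x ahead of the robot, y to its left, z up, the work surface at z = 0. Lengths are in m, angles in rad, forces in N, time in s.
With the tool pointing down it reaches from about 0.3 to 0.75 m from the base axis. Payload 8.5 kg.
Tool frame: the origin (TCP) lies midway between the tips of the shut fingers; the grasp point (between the pads) lies 19 mm behind it; z points along the fingers, y is the direction in which the jaws open and shut (so a half turn about z gives the same grasp; the last joint's range is limited). The gripper opens to 88 mm and grips with 3 to 60 N. Pads are 18 mm wide; open, the fingers measure 123 mm over their backs; the gripper's body (75 mm by 187 mm) begins 45 mm behind the grasp point.
Start: joints at [0.967, 0.381, 1.297, -0, 1.464, -0.215], TCP at [0.208, 0.509, 0.239] pointing down, gripper open.
Joint ranges: [-3.11, 3.11], [-0.89, 2.33], [0.22, 2.48], [-1.42, 4.56], [0.17, 2.85], [-2.88, 2.88]. Speed limits (rad/s): [2.39, 2.39, 3.14, 3.14, 3.14, 3.14].

INTERFACE

Orientations are given as a unit quaternion [w, x, y, z].
In Python, from cell import read_state, capture, finish_job, cut_out, tip_of gives the robot as it stands.
- The arm moves only by the shell command python3 -m jog 'ROWS'. ROWS is JSON, a list that holds one entry, the list of rows, each a list of 5 numbers: the shift along the tool's x, y, z in mm, then the turn about the tool's z in rad, then the opening in per cent of the stroke, from 0 (shut) to 100 (fully open). In form: [[[x, y, z, yaw, fingers], ...]]. A call has 1 to 8 rows; each row is the pose to reach, as a shift and turn from the pose commanded when the call began, along the tool's axes at that moment; what a row does not reach only later rows make up. A row lasts 1/12 s, in which the tool goes at most 41.7 mm and 7.16 degrees, less where a joint would pass 70% of its speed; a pose out of reach is approached as far as the arm can. A call with a gripper value outside its range is refused whole. The fingers move at their own pace and stop on an object; the grip force is fixed at half the most. Time passes only in rows, so rows that repeat a pose let the fingers close. It gives the time, the measured TCP pose, the force and the opening at its end, in the units of the state.
- read_state(): the state, without advancing time (a new reading comes with each control period).
- capture(name): name is "side" or "top" or "wrist"; returns a dict with "image" (400x640x3 uint8, red, green, blue), "K" (3x3 intrinsics, pixels), "position" and "orientation" of the camera in the world. Camera axes: x right, y down, z forward; pixel columns grow to the right and rows downward; lengths in m; the calibration is good to about 2 mm. The wrist camera is an equidistant fisheye: a pixel r from the principal point sees the ray r / f radians off the axis. A picture is of the moment at which its call begins. There is no depth.
- finish_job(): hands the job in, once; it reports no verdict.
Trained networks look in the newest picture that a camera, given by its name, has taken for a name from the list of things; names that differ only in an ending like _2 or _b are one class to them, and where a whole thing is asked for, a point or a joint stands for the part that bears it (a point fixed in the world has none). Each returns a list of dicts, best first, with "conf" (0 to 1); they miss things now and then, are a little off and sometimes report something else, mostly with a low value. They report only what shows in the picture. A call takes as long as a camera call. They do not tell look-alikes from the thing itself.
- cut_out(camera, name): "pixels" (400x640 bool, what is visible of it) and "position" ([column, row] in pixels, amid what is visible of it).
- tip_of(camera, name): "position" ([column, row] in pixels: a listed point, or the origin of a listed thing).
The state is a dict: "time": time; "qpos": joint angles; "joint_vel": joint speeds; "joint_torque": joint torques, N m; "tool_pos": TCP position; "tool_rot": TCP orientation; "ft_force": force on the tool from outside, world axes, zero at the start; "moment": the same for the moment, N m; "gripper_width": opening from 0.0 (shut) to 1.0 (fully open).
Only numpy, scipy, OpenCV 4.12 (cv2) and the standard library are available. Lean on these libraries where they do the work, as an engineer would, in place of code of your own. Each camera call takes 0.05 s, during which the arm holds its last target.

TASK

Find out which of the three aluminium pitch combs fits the thread of the screw in the front groove of the rack: try them against it one by one from the rack's flat shelf, with a light hand, because the beech thread dents. Leave the comb that goes fully home lying flat on the shelf in mesh with the middle of the thread, and any comb that does not fit lying flat on the bench. Leave everything else on the bench where it is.

Things in the scene. Friction and masses are not known exactly. Their poses are not given: they have to be found in the camera images.
- comb_1: pitch comb: T-shaped leaf of bare 10 mm aluminium plate, 80 g. Cross bar 70 mm long (y), 20 mm deep (x), with a row of 90-degree V teeth along its +x edge. Tab (the handle) 24 mm wide (y), from the bar back to x = -75 mm; grip it across its width near x = -50 mm. Origin: middle of the tooth-root line (bar's +x edge), at the underside; x out through the teeth, y along the row, z up
- comb_2: pitch comb of the same size, shape and axes as comb_1, but another tooth pitch. The combs' three pitches lie between 8 and 13 mm; teeth are 4 to 5.5 mm long (half the pitch less 0.5 mm)
- comb_3: pitch comb of the same size, shape and axes as comb_1 and comb_2, but another tooth pitch
- screw_k: fixed beech press screw, one of three side by side in the rack; which is in front changes. 90-degree V thread, 40 mm over the crests, 140 mm long, depth half the pitch (pitch 8 to 13 mm, unlike the others'). Head 51 mm across beyond the +y end. Origin: on the axis, mid-thread, 34 mm above the bench; y along the axis, x away from the shelf, z up. Where the crests fall along y is not known
- screw_m: another press screw, same sizes and axes as screw_k, another pitch. Seating: a comb fully home, on the shelf, has its origin 20 mm from the front screw's axis on the -x side and 5 mm below axis height; a comb of another pitch stops at least 2 mm short of that however it is shifted along
- screw_r: third press screw, same sizes and axes as screw_k and screw_m, another pitch. The beech threads of all three dent if a comb is pushed against them with more than 20 N
- rack: fixed beech block, 124 mm wide (y), three parallel V grooves along y 56 mm apart, a screw in each. Before the front groove its top is a flat shelf, 29 mm above the bench, x = -103 to -23 mm; a comb lying there has its teeth at the screw's axis height. Origin: on the bench under the middle of the front groove; x away from the shelf, y along the grooves
- front_groove (a point): the middle of the front groove, on the axis of the screw lying there, 34 mm above the bench; axes as the rack's. The screw's own middle may lie up to 6 mm to either side along y
- nut: bystander: square beech nut 64 x 64 x 34 mm with a 34 mm hole, loose; origin under its centre
- jar: bystander: small amber jar, 60 mm across, 75 mm high, loose; origin under its centre
- brush: bystander: brush lying flat, 170 mm long along its x, loose
- palette_knife: bystander: palette knife lying flat, 190 mm long along its x, loose
- pencil: bystander: pencil lying flat, 8 mm thick, 150 mm long along its x, loose
- moulding: bystander: offcut of dark picture-frame moulding 70 x 50 x 32 mm, loose; origin under its centre
- tin: bystander: flat round tin 68 mm across, 55 mm high, loose; origin under its centre
Not all that is in view belongs to the job. What is shaped like the comb_2 but purple or turquoise is not meant.

How it is judged:
By the outcome, as a careful person would: the job done as asked, in the order asked, and still so for the second after the job is handed in, with the robot touching nothing.
It also fails if it takes over 72 s, if anything falls off the work surface, if the arm or the gripper's body presses on something with over 40 N, if the wrist force passes 120 N, or if a joint passes its speed limit or range.

## Working session

There is one attempt and no reset: what is moved stays moved. The work goes in short steps, Python scripts to look and compute and a shell command to move; the robot and the scene stay as the last step left them, time stands still between calls to the robot, and variables do not carry over. Pictures are saved under pics/ and viewed, and the job is handed in when it is done.

```bash
ls; mkdir -p pics; python3 - <<'E'
from cell import *
import cv2
s=read_state(); print(s)
for n in ("side","top","wrist"):
    c=capture(n); cv2.imwrite(f"pics/{n}0.png",c["image"][:,:,::-1]); print(n,c["K"],c["position"],c["orientation"])
E
```

```text
pics
{'time': 0.0, 'qpos': array([ 9.66690414e-01,  3.81187899e-01,  1.29825638e+00, -3.19825775e-05,
        1.46359729e+00, -2.15288131e-01]), 'joint_vel': array([-0.00093016,  0.00074752,  0.0009545 ,  0.00046187, -0.00193425,
       -0.00167547]), 'joint_torque': array([-5.42272437e-05, -4.37913179e+01, -2.24567682e+01,  7.13286828e-02,
        3.50617839e-02, -7.23836001e-05]), 'tool_pos': array([0.20834113, 0.50870683, 0.2381436 ]), 'tool_rot': array([-2.73991195e-04,  1.93184855e-01,  9.81162110e-01, -6.70834210e-04]), 'ft_force': array([-0.00377708,  0.53156823, -0.07290606]), 'moment': array([-0.0248368 , -0.01002783,  0.00711637]), 'gripper_width': 1.0037118628747852}
side [[421.67780856   0.         318.62121312]
 [  0.         421.67780856 198.2844988 ]
 [  0.           0.           1.        ]] [0.37740944 0.80110442 0.70087306] [ 0.04197537 -0.09746227  0.88611123 -0.45116079]
top [[376.89575885   0.         314.00582686]
 [  0.         376.89575885 198.67080225]
 [  0.           0.           1.        ]] [ 0.35196291 -0.05753316  1.08074118] [ 0.07231712 -0.70043155  0.7066497  -0.06936916]
wrist [[309.70691629   0.         322.6507543 ]
 [  0.         309.70691629 199.54992341]
 [  0.           0.           1.        ]] [0.14572549 0.53433131 0.38346496] [0.11228802 0.82288886 0.5520121  0.07435034]
```

View pics/top0.png

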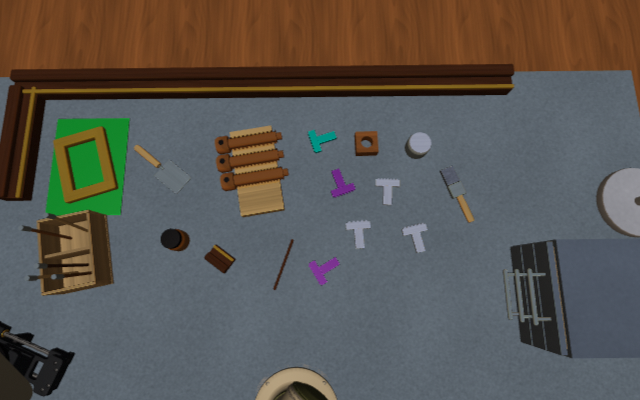

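View pics/side0.png

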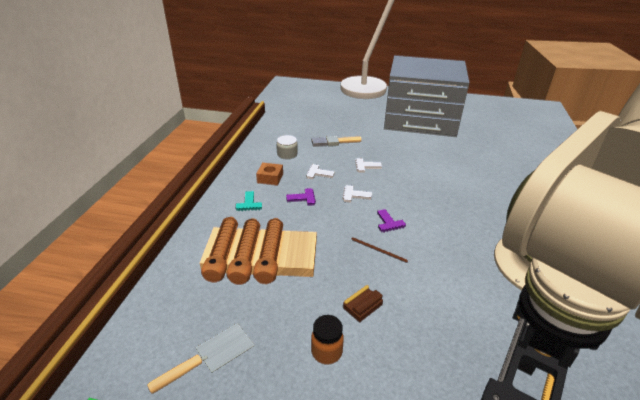

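View pics/wrist0.png

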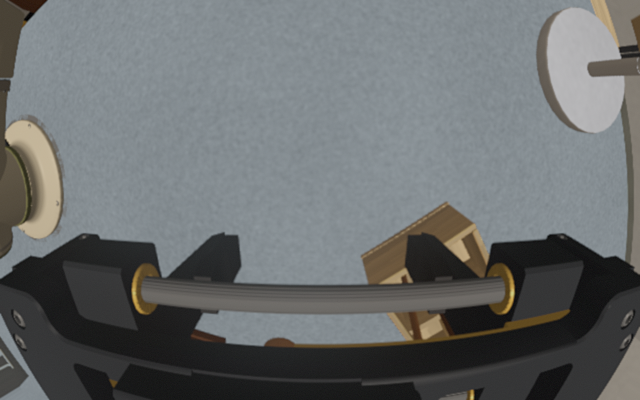

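The top view shows three silver combs at about (387,190), (358,234) and (415,236). The rack's shelf is at (262,200), with the front screw at (255,179). The purple and turquoise pieces are look-alikes. Next I locate everything in numbers.

```bash
cat > h.py <<'E'
import numpy as np, cv2
from scipy.spatial.transform import Rotation as R
from cell import *
def rot(q): return R.from_quat([q[1],q[2],q[3],q[0]])
def unproj(c,name,uv,z):
    uv=np.atleast_2d(np.asarray(uv,float)); K=np.asarray(c["K"])
    d=(uv-[K[0,2],K[1,2]])/K[0,0]
    if name=="wrist":
        r=np.linalg.norm(d,axis=1,keepdims=True); r=np.maximum(r,1e-9)
        ray=np.hstack([d/r*np.sin(r),np.cos(r)])
    else: ray=np.hstack([d,np.ones((len(d),1))])
    w=rot(c["orientation"]).apply(ray); p=np.asarray(c["position"])
    t=(z-p[2])/w[:,2]
    return p+w*t[:,None]
def proj(c,name,P):
    P=np.atleast_2d(P); K=np.asarray(c["K"])
    q=rot(c["orientation"]).inv().apply(P-np.asarray(c["position"]))
    if name=="wrist":
        rr=np.linalg.norm(q[:,:2],axis=1); th=np.arctan2(rr,q[:,2]); d=q[:,:2]/np.maximum(rr,1e-9)[:,None]*th[:,None]
    else: d=q[:,:2]/q[:,2:]
    return d*K[0,0]+[K[0,2],K[1,2]]
def st(): 
    s=read_state(); 
    x=rot(s["tool_rot"]).as_matrix()
    print("t",round(s["time"],2),"tcp",np.round(s["tool_pos"]*1000,1),"toolx",np.round(x[:,0],3),"tooly",np.round(x[:,1],3),"F",np.round(s["ft_force"],2),"w",round(s["gripper_width"],3),"q6",np.round(s["qpos"],2)); return s
E
python3 - <<'E'
from h import *
c=capture("top")
for n in ["comb_1","screw_k","rack","front_groove"]:
    z={"comb_1":.0,"screw_k":.034,"rack":0.029,"front_groove":.034}[n]
    for d in tip_of("top",n): print("tip",n,round(d["conf"],2),np.round(d["position"],1),np.round(unproj(c,"top",d["position"],z)*1000,1))
    if n!="front_groove":
        for d in cut_out("top",n):
            m=d["pixels"].astype(np.uint8); (ce,sz,a)=cv2.minAreaRect(cv2.findNonZero(m))
            print("cut",n,round(d["conf"],2),np.round(d["position"],1),m.sum(),np.round(unproj(c,"top",d["position"],z)*1000,1),np.round(ce,1),np.round(sz,1),round(a,1))
st()
E
```

```text
tip comb_1 0.9 [345.4 192.4] [[ 589.8 -146.2    0. ]]
tip comb_1 0.86 [414.4 224.9] [[ 492.  -342.6    0. ]]
tip comb_1 0.66 [386.8 179.2] [[ 628.5 -269.5    0. ]]
tip comb_1 0.62 [353.3 219.5] [[ 509.3 -167.1    0. ]]
tip comb_1 0.61 [312.7 273.3] [[357.7 -48.5   0. ]]
tip comb_1 0.58 [310.  141.8] [[747.2 -43.3   0. ]]
cut comb_1 0.68 [341.7 184. ] 290 [[ 615.2 -136.     0. ]] [337.8 184.5] [25.6 20.9] 49.1
cut comb_1 0.57 [418.9 233.9] 357 [[ 466.  -353.9    0. ]] [414.5 237. ] [28. 23.] 90.0
cut comb_1 0.55 [357. 224.] 340 [[ 496.1 -177.3    0. ]] [358. 234.] [26. 24.] 90.0
tip screw_k 0.77 [252.3 156.7] [[690.9 124.   34. ]]
tip screw_k 0.76 [258.  173.6] [[640.  106.4  34. ]]
tip screw_k 0.68 [251.8 135.1] [[757.2 127.1  34. ]]
cut screw_k 0.76 [250.5 176.1] 851 [[632.8 127.8  34. ]] [254.  175.3] [17.8 66.3] 76.9
cut screw_k 0.74 [242.8 160.1] 817 [[680.9 151.3  34. ]] [249.6 158. ] [17.1 65.9] 78.7
cut screw_k 0.63 [246.7 136.2] 832 [[753.9 142.   34. ]] [248.3 141.9] [16.5 66.7] 83.2
tip rack 0.64 [259.7 178.5] [[626.7 101.9  29. ]]
cut rack 0.58 [256.8 189.2] 1960 [[595.2 109.6  29. ]] [256.4 170.5] [86.8 44.8] 81.9
tip front_groove 0.59 [256.8 180.6] [[619.3 109.4  34. ]]
t 0.55 tcp [208.5 508.9 238.8] toolx [-0.925  0.379  0.   ] tooly [0.379 0.925 0.   ] F [ 0.06  0.57 -1.29] w 0.998 q6 [ 0.97  0.38  1.3   0.    1.46 -0.22]
```

```bash
python3 - <<'E'
from h import *
c=capture("top")
def a(p,q,z):
    P=unproj(c,"top",[p,q],z); v=P[0]-P[1]; print(np.round(P*1000,0).tolist(), "yaw of y-axis-90:",np.degrees(np.arctan2(v[1],v[0]))-90, "len",np.linalg.norm(v))
a((222,181),(288,172),.034)
a((240,215),(284,209),.029)
# combs bars (left end, right end) at z=.01
for l,r in [((376,183),(399,181)),((347,226),(370,223)),((403,233),(426,227))]: a(l,r,.01)
w=capture("wrist"); s=read_state()
print(proj(w,"wrist",s["tool_pos"]), unproj(w,"wrist",[[w["K"][0][2],w["K"][1][2]]],0)*1000, unproj(w,"wrist",[[322,260]],0)*1000)
T=rot(s["tool_rot"]); print("cam in tool",T.inv().apply(w["position"]-s["tool_pos"])*1000, "fwd in tool",T.inv().apply(rot(w["orientation"]).apply([0,0,1])),T.inv().apply(rot(w["orientation"]).apply([1,0,0])))
im=c["image"][120:280,200:460]; cv2.imwrite("pics/top1.png",cv2.resize(im,None,fx=3,fy=3,interpolation=cv2.INTER_CUBIC)[:,:,::-1])
E
```

```text
[[619.0, 209.0, 34.0], [644.0, 20.0, 34.0]] yaw of y-axis-90: 7.4929128401747676 len 0.19064164937248518
[[521.0, 155.0, 29.0], [537.0, 31.0, 29.0]] yaw of y-axis-90: 7.365823163665084 len 0.12528045655356104
[[615.0, -235.0, 10.0], [620.0, -303.0, 10.0]] yaw of y-axis-90: 4.555377222280143 len 0.06764615811125663
[[489.0, -148.0, 10.0], [497.0, -213.0, 10.0]] yaw of y-axis-90: 6.945265843869976 len 0.0664462313585174
[[468.0, -306.0, 10.0], [484.0, -373.0, 10.0]] yaw of y-axis-90: 13.986351516638436 len 0.06847732702952877
[[323.28657385 250.83898423]] [[244.16852739 493.82952146   0.        ]] [[323.84382947 460.17726344   0.        ]]
cam in tool [  67.67678438   -0.24550298 -145.2393829 ] fwd in tool [-2.67161818e-01 -4.56621156e-04  9.63651573e-01] [-4.78960848e-04  9.99999827e-01  3.41057946e-04]
```

View pics/top1.png

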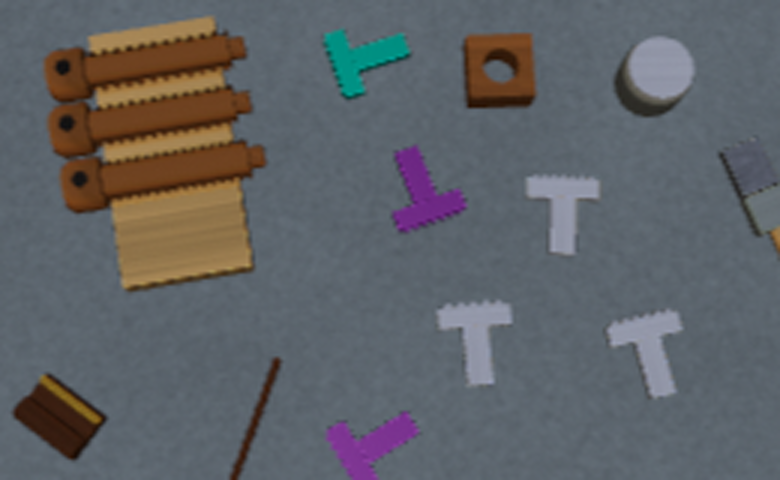

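```bash
python3 -m jog '[[[-40,-15,5,-0.1,100],[-79,-30,10,-0.2,100],[-118,-45,15,-0.3,100],[-157,-60,20,-0.4,100],[-196,-75,25,-0.518,100],[-235,-90,30,-0.518,100],[-274,-105,35,-0.518,100],[-313,-120,40,-0.518,100]]]'; python3 - <<'E'
from h import *
st()
E
```

```text
time: 1.32
tool_pos: [0.4484, 0.2827, 0.1996]
tool_rot: [0.0, -0.065, 0.998, 0.0]
ft_force: [1.5, -0.1, 0.1]
gripper_width: 0.996
t 1.32 tcp [448.4 282.7 199.6] toolx [-0.992 -0.129 -0.   ] tooly [-0.129  0.992  0.   ] F [ 1.45 -0.13  0.09] w 0.996 q6 [ 0.34  0.38  1.42  0.    1.34 -1.36]
```

```bash
python3 -m jog '[[[-26,-31,10,0,100],[-52,-62,20,0,100],[-78,-93,32,0,100],[-104,-124,45,0,100],[-130,-155,60,0,100],[-156,-186,75,0,100],[-165,-198,88,0,100],[-165,-198,88,0,100]]]'; python3 - <<'E'
from h import *
st()
w=capture("wrist"); np.savez("w1.npz",**w); cv2.imwrite("pics/w1.png",w["image"][:,:,::-1])
st()
E
```

```text
time: 1.98
tool_pos: [0.6376, 0.1058, 0.108]
tool_rot: [-0.002, -0.063, 0.998, -0.0]
ft_force: [-0.9, -0.2, 0.3]
gripper_width: 1.002
t 1.98 tcp [637.6 105.8 108. ] toolx [-0.992 -0.125  0.004] tooly [-0.125  0.992  0.   ] F [-0.88 -0.21  0.28] w 1.002 q6 [-0.02  0.66  1.2  -0.    1.29 -1.71]
t 2.03 tcp [636.5 107.8 109.7] toolx [-0.992 -0.126  0.003] tooly [-0.126  0.992  0.   ] F [0.28 0.79 0.7 ] w 0.997 q6 [-0.02  0.65  1.2   0.    1.29 -1.71]
```

View pics/w1.png

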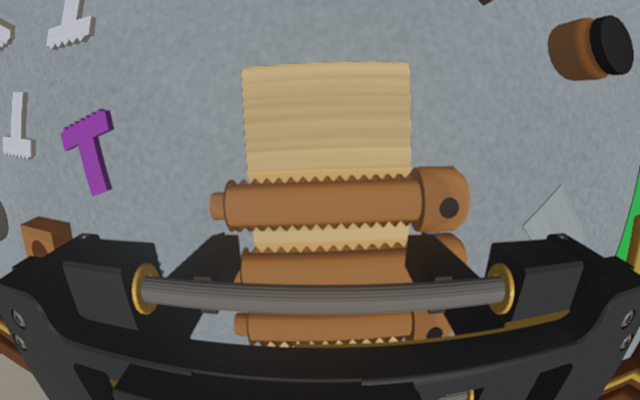

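The wrist view shows the front screw from (225,205) to (470,205), with its crests outlined against the shelf at row 182. I take a settled picture and rectify it on the axis plane.

```bash
python3 - <<'E'
from h import *
w=capture("wrist");w=capture("wrist"); np.savez("w2.npz",**w); st()
c=np.array([.631,.106]); th=np.radians(7.4); ex=np.array([np.cos(th),np.sin(th)]); ey=np.array([-np.sin(th),np.cos(th)])
# rectified on z=.034 plane, rack frame; 5 px/mm : x from -110..30 (rows), y from -80..80 (cols, left=+80)
def rect(w,x0,x1,y0,y1,s,z,c,ex,ey):
    X,Y=np.meshgrid(np.arange(x0,x1,1/s),np.arange(y1,y0,-1/s),indexing="ij")
    P=np.stack([c[0]+(X*ex[0]+Y*ey[0])/1e3,c[1]+(X*ex[1]+Y*ey[1])/1e3,np.full_like(X,z)],-1).reshape(-1,3)
    uv=proj(w,"wrist",P).reshape(X.shape+(2,)).astype(np.float32)
    return cv2.remap(w["image"],uv[...,0],uv[...,1],cv2.INTER_CUBIC)
im=rect(w,-45,30,-90,90,4.4,.034,c,ex,ey); print(im.shape)
im=im[::-1].copy()
for k in range(-90,91,10): cv2.line(im,(int((90-k)*4.4),0),(int((90-k)*4.4),12 if k else 40),(0,0,255),1)
for x in range(-40,31,10): cv2.line(im,(0,int((30-x)*4.4)),(12 if x else 40,int((30-x)*4.4)),(0,0,255),1)
cv2.imwrite("pics/r1.png",im[:,:,::-1])
E
```

```text
t 2.13 tcp [635.9 109.9 112. ] toolx [-0.992 -0.129  0.   ] tooly [-0.129  0.992  0.   ] F [ 0.37 -0.04 -0.17] w 0.999 q6 [-0.01  0.65  1.2   0.    1.29 -1.71]
(330, 792, 3)
```

View pics/r1.png

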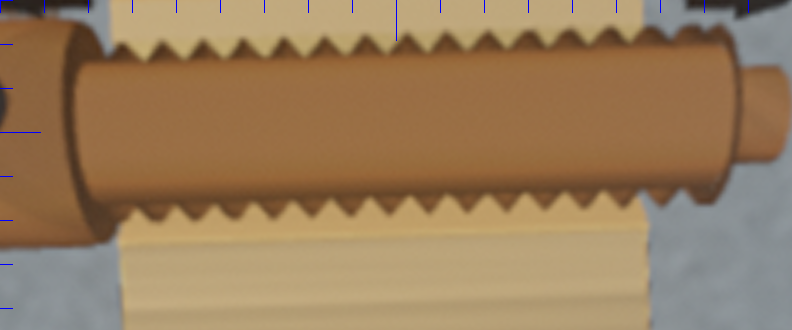

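```bash
cat >> h.py <<'E'
def rect(w,x0,x1,y0,y1,s,z,c,ex,ey,name="wrist"):
    X,Y=np.meshgrid(np.arange(x0,x1,1/s),np.arange(y1,y0,-1/s),indexing="ij")
    P=np.stack([c[0]+(X*ex[0]+Y*ey[0])/1e3,c[1]+(X*ex[1]+Y*ey[1])/1e3,np.full_like(X,z)],-1).reshape(-1,3)
    uv=proj(w,name,P).reshape(X.shape+(2,)).astype(np.float32)
    return cv2.remap(w["image"],uv[...,0],uv[...,1],cv2.INTER_CUBIC),X,Y
def axes(deg):
    th=np.radians(deg); return np.array([np.cos(th),np.sin(th)]),np.array([-np.sin(th),np.cos(th)])
E
cat > screw.py <<'E'
import sys
from h import *
from scipy.signal import find_peaks
from scipy.ndimage import gaussian_filter1d
f,cx,cy,yaw=sys.argv[1],*map(float,sys.argv[2:5])
w=dict(np.load(f)); c=np.array([cx,cy])/1e3
for it in range(2):
    ex,ey=axes(yaw)
    im,X,Y=rect(w,-36,-8,-62,72,5,.0378,c,ex,ey)
    b=im.astype(float); m=b[...,1]  # green: beech light vs brown
    g=gaussian_filter1d(m,2,axis=0)
    thr=135
    # first row (from -x) below threshold
    idx=np.argmax(g<thr,axis=0); xe=X[idx,0]; ys=Y[0]
    sm=gaussian_filter1d(xe,4)
    pk,_=find_peaks(-sm,distance=30,prominence=1.0)
    yp=ys[pk]; xp=sm[pk]
    ok=(abs(yp)<58)
    p=np.polyfit(yp[ok],xp[ok],1); 
    print("green",np.percentile(m,[5,50,95]),"slope deg",np.degrees(np.arctan(p[0])),"x at y0",p[1])
    print(np.round(yp,1),np.round(xp,1)); 
    yaw-=np.degrees(np.arctan(p[0]))
q=np.polyfit(np.arange(ok.sum()),yp[ok],1); print("pitch",q[0], "res",np.round(yp[ok]-np.polyval(q,np.arange(ok.sum())),2), "yaw",yaw)
E
python3 screw.py w2.npz 631 106 7.4; python3 - <<'E'
import cv2; im=cv2.imread("pics/r1.png"); print(im[250,300],im[100,300],im[205,285])
E
```

```text
green [ 72. 157. 166.] slope deg -0.26291311261625405 x at y0 -20.284600196569464
[ 53.4  45.   36.2  27.6  18.8  10.2   1.6  -7.2 -15.8 -24.6 -33.2 -41.8
 -50.6 -56.8] [-21.6 -21.2 -20.9 -20.7 -20.3 -20.1 -19.7 -19.3 -19.1 -18.9 -18.5 -18.4
 -18.3 -26.7]
green [ 72. 157. 166.] slope deg -0.03491858618378374 x at y0 -20.27234705193955
[ 53.6  45.   36.4  27.6  19.   10.2   1.6  -7.2 -15.8 -24.6 -33.  -41.8
 -50.6 -56.6] [-21.4 -21.  -20.8 -20.6 -20.2 -20.  -19.7 -19.4 -19.1 -19.  -18.7 -18.6
 -18.5 -26.8]
pitch -8.608791208791333 res [ 0.23  0.24  0.25  0.05  0.06 -0.13 -0.12 -0.31 -0.3  -0.49 -0.28 -0.47
 -0.67  1.94] yaw 7.697831698800038
[121 163 185] [ 67 109 154] [ 61 102 140]
```

```bash
sed -i 's/abs(yp)<58/(yp>-54)\&(yp<58)/' screw.py; python3 screw.py w2.npz 631 106 9.1; python3 - <<'E'
from h import *
w=dict(np.load("w2.npz")); c=np.array([.631,.106]); ex,ey=axes(9.1)
im,X,Y=rect(w,-115,-20,-80,80,5,.029,c,ex,ey)
m=im[...,0].astype(float)-im[...,2]  # red-blue: beech vs bench
for x in (-95,-75,-55,-35):
    r=np.argmin(abs(X[:,0]-x)); l=m[r-3:r+4].mean(0); k=np.where(l>25)[0]; print(x,Y[0,k[0]],Y[0,k[-1]],Y[0,k[0]]-Y[0,k[-1]])
for y in (-50,-25,0,25,50):
    k=np.argmin(abs(Y[0]-y)); l=m[:,k-3:k+4].mean(1); print(y,"front edge x",X[np.argmax(l>25),0])
cv2.imwrite("pics/r2.png",im[::-1,:,::-1])
E
```

```text
green [ 72. 157. 166.] slope deg -0.276015958317432 x at y0 -19.6930331502202
[ 54.   45.6  36.8  28.   19.4  10.8   2.2  -6.8 -15.4 -24.  -32.6 -41.4
 -55.8] [-20.  -19.9 -19.9 -19.9 -19.7 -19.8 -19.7 -19.5 -19.5 -19.7 -19.5 -19.6
 -22.4]
green [ 72. 157. 166.] slope deg 0.01715387815887189 x at y0 -19.688228822998166
[ 54.2  45.6  36.8  28.2  19.6  10.8   2.2  -6.6 -15.2 -24.  -32.6 -41.2
 -55.8] [-19.7 -19.6 -19.7 -19.8 -19.6 -19.7 -19.7 -19.6 -19.6 -19.7 -19.7 -19.8
 -23.6]
pitch -8.681818181818304 res [-0.03  0.05 -0.07  0.01  0.09 -0.02  0.06 -0.06  0.02 -0.1  -0.02  0.07] yaw 9.35886208015856
-95 64.79999999999978 -57.600000000001955 122.40000000000174
-75 64.79999999999978 -57.800000000001944 122.60000000000173
-55 64.79999999999978 -57.600000000001955 122.40000000000174
-35 64.99999999999979 -57.600000000001955 122.60000000000174
-50 front edge x -101.3999999999998
-25 front edge x -101.3999999999998
0 front edge x -101.3999999999998
25 front edge x -101.3999999999998
50 front edge x -101.3999999999998
```

View pics/r2.png

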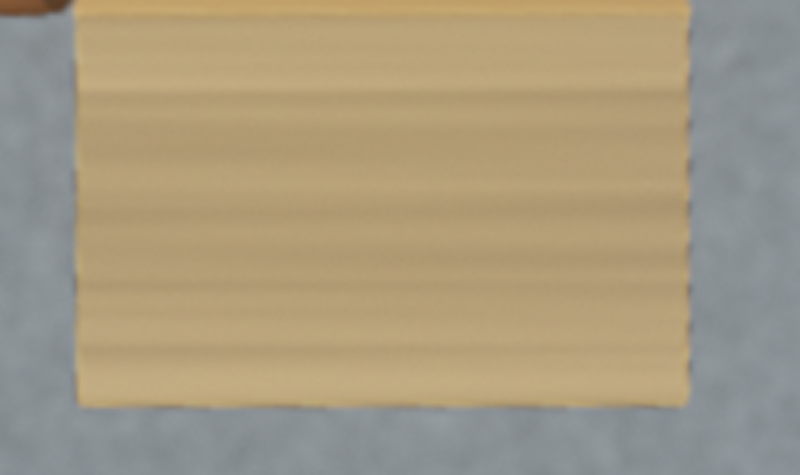

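The shelf edges come out straight at yaw 9.1° by the wrist camera. Its width reads 122.5 mm against the given 124, so the scale correction is 1.012. The front screw's pitch is then about 8.75 mm. Next I look at the combs.

```bash
python3 -m jog '[[[11,-38,-10,0,100],[22,-77,-20,0,100],[33,-117,-30,0,100],[45,-157,-40,0,100],[57,-197,-50,0,100],[68,-237,-50,0,100],[80,-278,-50,0,100],[92,-319,-50,0,100]]]'; python3 -m jog '[[[11,-41,0,0,100],[11,-41,0,0,100],[11,-41,0,0,100]]]'; python3 - <<'E'
from h import *
st()
w=capture("wrist"); w=capture("wrist");np.savez("w3.npz",**w); cv2.imwrite("pics/w3.png",w["image"][:,:,::-1])
st()
E
```

```text
time: 2.8
tool_pos: [0.5866, -0.2137, 0.1636]
tool_rot: [0.001, -0.066, 0.998, -0.001]
ft_force: [0.8, 0.6, -0.5]
gripper_width: 1.004
time: 3.05
tool_pos: [0.5811, -0.256, 0.1627]
tool_rot: [0.001, -0.064, 0.998, -0.0]
ft_force: [0.9, 0.6, -0.9]
gripper_width: 0.995
t 3.05 tcp [ 581.1 -256.   162.7] toolx [-0.992 -0.127 -0.001] tooly [-0.127  0.992 -0.001] F [ 0.94  0.62 -0.86] w 0.995 q6 [-0.6   0.59  1.17  0.    1.39 -2.3 ]
t 3.15 tcp [ 581.7 -253.7  162.5] toolx [-0.991 -0.13  -0.001] tooly [-0.13   0.991 -0.   ] F [0.21 0.2  0.37] w 1.002 q6 [-0.6   0.59  1.17  0.    1.39 -2.3 ]
```

View pics/w3.png

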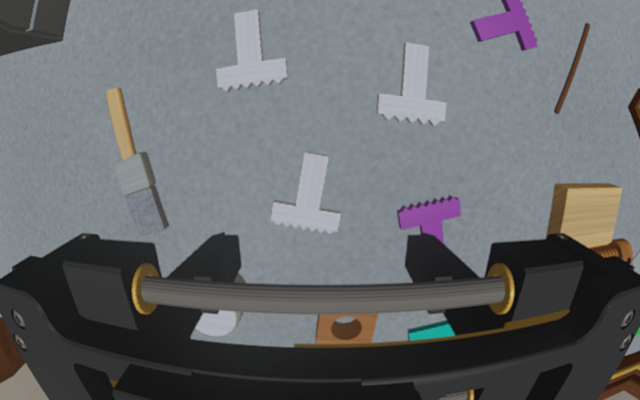

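```bash
cat > combs.py <<'E'
import sys
from h import *
from scipy.optimize import minimize
from scipy.signal import find_peaks
from scipy.ndimage import gaussian_filter1d
w=dict(np.load(sys.argv[1])); im=w["image"].astype(int)
m=((im.min(2)>165)&(im.max(2)-im.min(2)<30)).astype(np.uint8)
m[235:]=0
m=cv2.morphologyEx(m,cv2.MORPH_OPEN,np.ones((2,2),np.uint8))
n,lab,stt,cen=cv2.connectedComponentsWithStats(m)
for i in range(1,n):
    if stt[i,4]<800: continue
    v,u=np.nonzero(lab==i)
    if abs(u.mean()-320)>150: continue
    P=unproj(w,"wrist",np.c_[u,v],.010)[:,:2]*1e3
    # density: area weights ~ equal; soft-template fit on grid
    c0=P.mean(0)
    g=np.stack(np.meshgrid(np.arange(-70,70,1.),np.arange(-70,70,1.),indexing="ij"),-1)+c0
    uv=proj(w,"wrist",np.c_[g.reshape(-1,2)/1e3,np.full(g.shape[0]*g.shape[1],.010)]).astype(np.float32).reshape(g.shape)
    mm=cv2.GaussianBlur(cv2.remap((lab==i).astype(np.float32),uv[...,0],uv[...,1],cv2.INTER_LINEAR),(0,0),1.2)
    def cost(p):
        th=p[2]; d=g-p[:2]; s=p[3] if len(p)>3 else 1
        x=(d[...,0]*np.cos(th)+d[...,1]*np.sin(th))/s; y=(-d[...,0]*np.sin(th)+d[...,1]*np.cos(th))/s
        sg=lambda t:1/(1+np.exp(-np.clip(t/.7,-50,50)))
        bar=sg(x+20)*sg(2.2-x)*sg(35-abs(y)); tab=sg(x+75)*sg(-20-x)*sg(12-abs(y))
        return ((np.maximum(bar,tab)-mm)**2).sum()
    best=min((minimize(cost,[c0[0]+27*np.cos(t),c0[1]+27*np.sin(t),t,1.],method="Nelder-Mead",options=dict(maxiter=1500,xatol=1e-3,fatol=1e-2)) for t in np.radians([-5,8,20])),key=lambda r:r.fun)
    x,y,t,s=best.x; ex,ey=axes(np.degrees(t))
    r,X,Y=rect(w,-6,12,-36*s,36*s,5,.010,np.array([x,y])/1e3,ex,ey)
    gl=r.min(2).astype(float); 
    xe=(gl>150).sum(0)/5.-6; sm=gaussian_filter1d(xe,3); pk,_=find_peaks(sm,distance=25,prominence=.8); yp=Y[0][pk]/s
    k=(yp>-33)&(yp<33); q=np.polyfit(np.arange(k.sum()),yp[k],1)
    print("pix",np.round(cen[i]),"org",np.round([x,y],1),"yaw",round(np.degrees(t),2),"scale",round(s,3),"cost",round(best.fun,1))
    print("   peaks",np.round(yp,1),"pitch",round(-q[0],2),"len",np.round(sm[pk],1)); 
    cv2.imwrite(f"pics/{sys.argv[2]}_{i}.png",cv2.resize(r[::-1,:,::-1],None,fx=2,fy=2))
E
python3 combs.py w3.npz c3; ls pics
```

```text
pix [250.  58.] org [ 489.  -335.7] yaw 12.7 scale 0.968 cost 35.7
   peaks [ 25.7  14.9   4.   -6.8 -17.7 -28.4] pitch 10.84 len [3.7 3.9 3.6 3.7 3.6 3.8]
pix [414.  92.] org [ 502.3 -176.5] yaw 3.58 scale 0.974 cost 44.2
   peaks [ 23.7  11.6  -1.  -13.3 -25.4] pitch 12.31 len [4.7 4.6 4.5 4.6 4.5]
pix [309. 200.] org [ 626.6 -268.1] yaw -2.97 scale 0.972 cost 31.0
   peaks [ 26.3  17.1   8.   -1.3 -10.3 -19.8 -28.8] pitch 9.2 len [3.3 3.7 3.9 3.6 3.6 3.7 3.7]
c3_1.png
c3_2.png
c3_3.png
r1.png
r2.png
side0.png
top0.png
top1.png
w1.png
w3.png
wrist0.png
```

Visual pitches are about 9.0 mm for the comb at (627,-268), 10.7 mm at (489,-336) and 12.1 mm at (502,-176). The screw is about 8.8 mm, so the comb at (627,-268) goes first. I move above its tab.

```bash
python3 -m jog '[[[6,-11,25,0.09,80],[6,-11,60,0.18,70],[6,-11,95,0.18,60],[6,-11,120,0.18,60],[6,-11,120,0.18,60],[6,-11,120,0.18,60]]]'; python3 - <<'E'
from h import *
w=capture("wrist"); w=capture("wrist");np.savez("w4.npz",**w); cv2.imwrite("pics/w4.png",w["image"][:,:,::-1])
st()
E
```

```text
time: 3.65
tool_pos: [0.5773, -0.2654, 0.0419]
tool_rot: [-0.001, 0.024, 1.0, 0.0]
ft_force: [0.7, -0.2, 0.6]
gripper_width: 0.601
t 3.75 tcp [ 578.2 -266.7   44. ] toolx [-0.999  0.049 -0.003] tooly [ 0.049  0.999 -0.002] F [ 0.11 -0.17 -0.  ] w 0.599 q6 [-0.62  0.71  1.3   0.    1.13 -2.14]
```

View pics/w4.png

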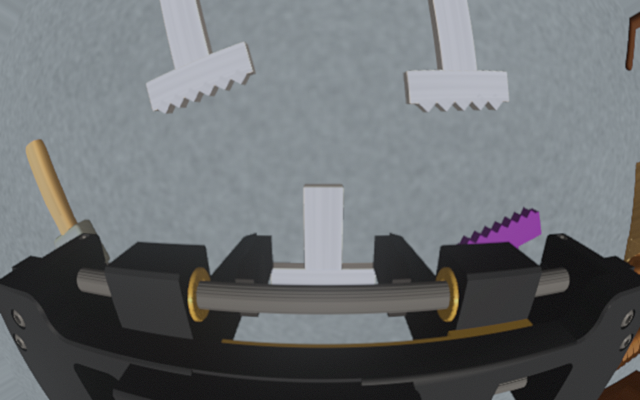

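The tab runs down the middle between the fingers, at columns 303–343 with the fingers at 272 and 374. I descend and grip.

```bash
python3 -m jog '[[[0,0,20,0,60],[0,0,35,0,60],[0,0,40,0,60],[0,0,40,0,60],[0,0,40,0,24],[0,0,40,0,20],[0,0,40,0,15],[0,0,40,0,15]]]'; python3 - <<'E'
from h import *
st()
E
```

```text
time: 4.42
tool_pos: [0.5772, -0.2675, 0.0025]
tool_rot: [0.001, 0.025, 1.0, -0.0]
ft_force: [0.4, 0.0, -0.2]
gripper_width: 0.319
t 4.42 tcp [ 577.2 -267.5    2.5] toolx [-0.999  0.051 -0.001] tooly [ 0.051  0.999 -0.001] F [ 0.45  0.04 -0.22] w 0.319 q6 [-0.62  0.77  1.33 -0.    1.05 -2.14]
```

```bash
python3 -m jog '[[[0,0,0,0,0],[0,0,0,0,0],[0,0,0,0,0],[0,0,0,0,0]]]'; python3 -m jog '[[[0,0,-10,0,0],[0,0,-40,0,0],[0,0,-75,0,0],[0,0,-100,0,0],[0,0,-100,0,0],[0,0,-100,0,0]]]';  python3 - <<'E'
from h import *
w=capture("wrist"); w=capture("wrist");np.savez("w5.npz",**w); cv2.imwrite("pics/w5.png",w["image"][:,:,::-1])
st()
E
```

```text
time: 4.75
tool_pos: [0.5771, -0.2673, 0.0023]
tool_rot: [0.0, 0.025, 1.0, -0.0]
ft_force: [-0.8, 1.0, 5.8]
gripper_width: 0.264
time: 5.25
tool_pos: [0.5772, -0.2675, 0.1031]
tool_rot: [0.001, 0.025, 1.0, -0.001]
ft_force: [-0.7, 0.4, -1.4]
gripper_width: 0.265
t 5.35 tcp [ 576.3 -266.9  100.5] toolx [-0.999  0.051  0.002] tooly [0.051 0.999 0.001] F [-0.28  0.25 -1.19] w 0.271 q6 [-0.62  0.65  1.24 -0.    1.25 -2.14]
```

View pics/w5.png

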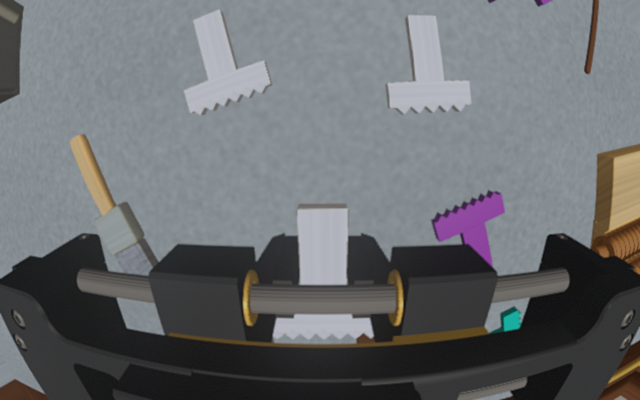

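```bash
python3 - <<'E'
from h import *
w=dict(np.load("w5.npz")); s=read_state()
cv2.imwrite("pics/w5c.png",cv2.resize(w["image"][190:350,250:400],None,fx=5,fy=5,interpolation=cv2.INTER_CUBIC)[:600:,:,::-1])
cv2.imwrite("pics/w5d.png",cv2.resize(w["image"][310:350,255:390],None,fx=5.9,fy=5.9,interpolation=cv2.INTER_CUBIC)[:600:,:,::-1])
E
```

```text
(no output)
```

View pics/w5d.png

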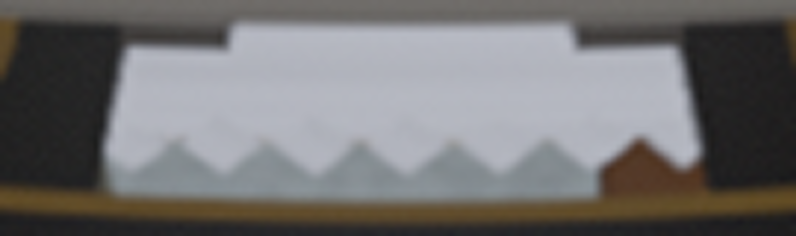

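```bash
cat > inhand.py <<'E'
import sys
from h import *
w=dict(np.load(sys.argv[1])); 
# camera in tool frame fixed (from earlier): use tool-frame camera
cam=dict(K=w["K"],image=w["image"])
T0=np.load("w3.npz")
E
python3 - <<'E'
from h import *
# tool-frame camera from current static state
w=capture("wrist"); s=read_state(); T=rot(s["tool_rot"])
pos=T.inv().apply(w["position"]-s["tool_pos"]); q=(T.inv()*rot(w["orientation"])).as_quat()
ct=dict(K=w["K"],position=pos,orientation=np.array([q[3],q[0],q[1],q[2]])); np.savez("ct.npz",**ct); print(pos*1e3,ct["orientation"])
np.savez("w6.npz",**w)
zt=-.0076
g=w["image"].min(2).astype(float)
L=[];Rr=[]
for r in range(212,275,4):
    l=g[r]; 
    a=323
    i=a
    while l[i]>150:i-=1
    j=a
    while l[j]>150:j+=1
    xl=i+(150-l[i])/(l[i+1]-l[i]); xr=j-1+(l[j-1]-150)/(l[j-1]-l[j])
    L.append([xl,r]);Rr.append([xr,r])
for E in (L,Rr):
    P=unproj(ct,"wrist",E,zt)*1e3; p=np.polyfit(P[:,0],P[:,1],1); print("edge y at x=0",p[1],"deg",np.degrees(np.arctan(p[0])), "x range",P[0,0],P[-1,0])
c=g[:,323]; r=np.argmax(g[190:230,323]>170)+190; print("tab end",r,unproj(ct,"wrist",[[323,r]],zt)*1e3)
cols=255+np.array([175,265,360,453,547,640])/5.9; rt=unproj(ct,"wrist",np.c_[cols,np.full(6,333.9)],zt)*1e3; print("roots",np.round(rt,1), np.diff(rt[:,1]))
E
```

```text
[  67.84535908   -0.46518887 -145.55773515] [ 0.70051583 -0.0951139  -0.09581265  0.70075021]
edge y at x=0 -12.220412080447057 deg -1.9376839135719088 x range 23.483515628391313 -8.454284594937828
edge y at x=0 10.95643067473326 deg 0.4678971592152927 x range 23.480968707281377 -8.452718380459315
tab end 210 [[24.47675068 -0.45107889 -7.6       ]]
roots [[-50.  -22.3  -7.6]
 [-49.6 -13.6  -7.6]
 [-49.5  -4.4  -7.6]
 [-49.5   4.5  -7.6]
 [-49.7  13.6  -7.6]
 [-50.   22.6  -7.6]] [8.75165749 9.15158186 8.93250614 9.06192968 9.05826168]
```

The comb is in hand and straight, with roots at tool y ±4.5 and ±13.5 mm (pitch about 9.0) and its origin 50 mm ahead of the TCP. I carry it above the shelf at yaw 9.1°.

```bash
python3 -m jog '[[[4,36,0,-0.03,0],[9,76,0,-0.06,0],[14,116,0,-0.09,0],[19,156,0,-0.12,0],[24,196,0,-0.15,0],[29,236,0,-0.18,0],[35,276,0,-0.209,0],[43,314,0,-0.209,0]]]'; python3 - <<'E'
from h import *
s=st(); ex,ey=axes(9.1); d=s["tool_pos"][:2]*1e3-[631,106]; print(d@ex,d@ey)
E
```

```text
time: 6.07
tool_pos: [0.549, 0.0505, 0.1004]
tool_rot: [-0.001, -0.08, 0.997, 0.0]
ft_force: [0.7, 0.2, -1.3]
gripper_width: 0.266
t 6.07 tcp [549.   50.5 100.4] toolx [-0.987 -0.159  0.002] tooly [-0.159  0.987  0.001] F [ 0.65  0.21 -1.27] w 0.266 q6 [-0.12  0.52  1.5   0.    1.12 -1.85]
-89.75644928338019 -41.80930410296058
```

```bash
python3 -m jog '[[[-3,30,5,0,0],[-4,39,25,0,0],[-4,39,42,0,0],[-4,39,42,0,0],[-4,39,42,0,0]]]'; python3 - <<'E'
from h import *
for i in range(3): w=capture("wrist")
np.savez("w7.npz",**w); cv2.imwrite("pics/w7.png",w["image"][:,:,::-1])
c=capture("side"); cv2.imwrite("pics/s7.png",cv2.resize(c["image"][180:320,170:370],None,fx=4,fy=4,interpolation=cv2.INTER_CUBIC)[:,:,::-1])
s=st(); ex,ey=axes(9.1); d=s["tool_pos"][:2]*1e3-[631,106]; print(d@ex,d@ey)
E
```

```text
time: 6.48
tool_pos: [0.547, 0.0876, 0.0585]
tool_rot: [-0.002, -0.079, 0.997, 0.0]
ft_force: [0.0, -0.6, -0.5]
gripper_width: 0.267
t 6.68 tcp [548.2  87.1  60.4] toolx [-0.988 -0.157 -0.001] tooly [-0.157  0.988 -0.   ] F [-0.1  -0.17  0.11] w 0.27 q6 [-0.06  0.58  1.53 -0.    1.03 -1.78]
-84.77590749567936 -5.562829840904017
```

View pics/w7.png

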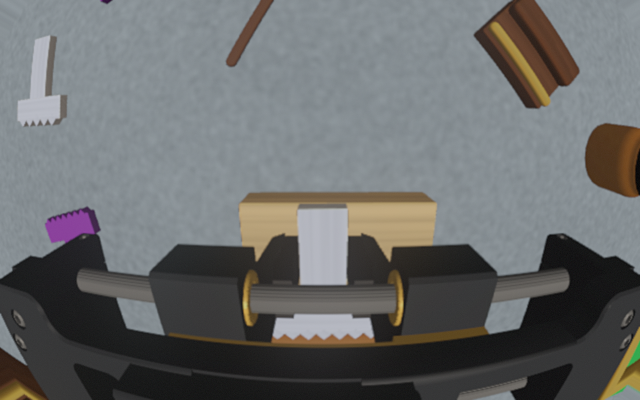

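View pics/s7.png

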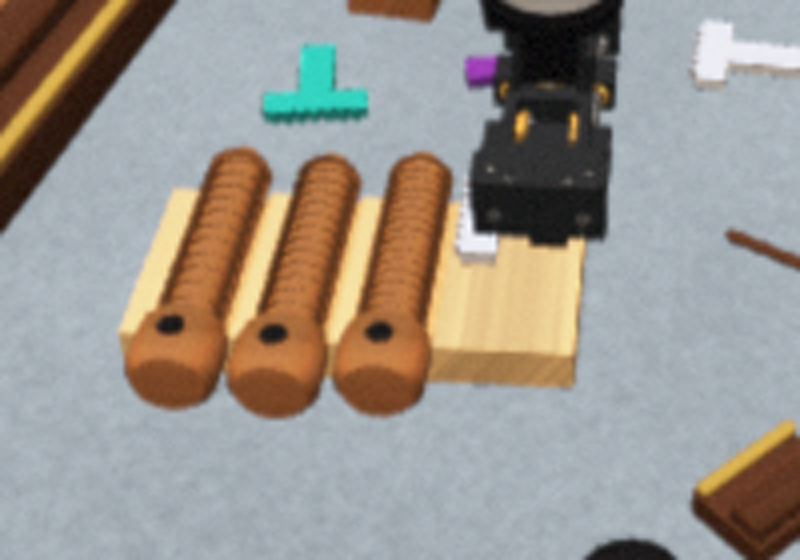

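```bash
python3 -m jog '[[[0,3.3,10,0,0],[0,3.3,22,0,0],[0,3.3,26,0,0],[0,3.3,27,0,0],[0,3.3,27,0,0],[0,3.3,27,0,0]]]'; python3 - <<'E'
from h import *
for i in range(3): w=capture("wrist")
np.savez("w8.npz",**w); cv2.imwrite("pics/w8.png",cv2.resize(w["image"][300:350,220:425],None,fx=3.9,fy=3.9,interpolation=cv2.INTER_CUBIC)[:,:,::-1])
s=st(); ex,ey=axes(9.1); d=s["tool_pos"][:2]*1e3-[631,106]; print(d@ex,d@ey)
E
```

```text
time: 7.18
tool_pos: [0.5474, 0.0908, 0.033]
tool_rot: [0.0, -0.079, 0.997, -0.0]
ft_force: [0.6, 0.2, -1.1]
gripper_width: 0.264
t 7.33 tcp [547.4  90.9  33.1] toolx [-0.988 -0.158 -0.001] tooly [-0.158  0.988 -0.   ] F [0.26 0.69 0.08] w 0.268 q6 [-0.05  0.62  1.56 -0.    0.97 -1.78]
-84.9175552753266 -1.6972967461035016
```

View pics/w8.png

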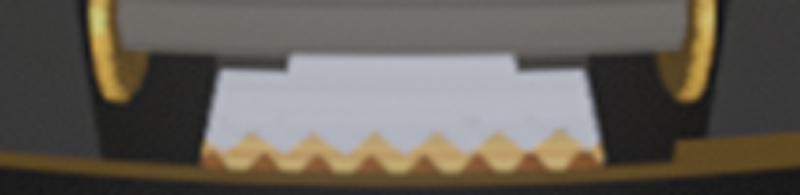

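```bash
python3 - <<'E'
from h import *
ct=dict(np.load("ct.npz"))
roots=np.array([252,313,376,436,498,560.])/3.9+220; cr=np.array([207,262,318,373,430,485,540,592.])/3.9+220
r=unproj(ct,"wrist",np.c_[roots,np.full(6,300+132/3.9)],-.0076)*1e3
print(np.round(r[:,:2],1).tolist(), np.polyfit(np.arange(6),r[:,1],1))
for z in (-.001,-.004):
    k=unproj(ct,"wrist",np.c_[cr,np.full(8,300+153/3.9)],z)*1e3
    print(np.round(k[:,:2],1).tolist(), np.polyfit(np.arange(8),k[:,1],1))
E
```

```text
[[-49.9, -22.3], [-49.6, -13.4], [-49.4, -4.2], [-49.4, 4.5], [-49.6, 13.6], [-50.0, 22.7]] [  8.9927136  -22.32582336]
[[-60.4, -30.8], [-59.9, -22.1], [-59.6, -13.4], [-59.4, -4.9], [-59.4, 3.9], [-59.6, 12.4], [-59.9, 21.0], [-60.3, 29.2]] [  8.58808761 -30.63760033]
[[-57.7, -30.2], [-57.3, -21.7], [-56.9, -13.1], [-56.8, -4.8], [-56.8, 3.8], [-56.9, 12.1], [-57.3, 20.5], [-57.7, 28.6]] [  8.40985942 -30.01143367]
```

Teeth and thread are both visible. The crests lie about 0.5 mm to −y of the comb's roots, which agrees with the earlier phase measurement. I lower to the shelf and shift by −0.5 mm.

```bash
python3 -m jog '[[[0,-0.5,0.5,0,0],[0,-0.5,1,0,0],[0,-0.5,1.3,0,0],[0,-0.5,1.3,0,0]]]'; python3 -m jog '[[[-2,0,0,0,0],[-4,0,0,0,0],[-6,0,0,0,0],[-7,0,0,0,0],[-7,0,0,0,0]]]';python3 - <<'E'
from h import *
for i in range(2): w=capture("wrist")
np.savez("w9.npz",**w); cv2.imwrite("pics/w9.png",cv2.resize(w["image"][300:350,220:425],None,fx=3.9,fy=3.9,interpolation=cv2.INTER_CUBIC)[:,:,::-1])
s=st(); ex,ey=axes(9.1); d=s["tool_pos"][:2]*1e3-[631,106]; print(d@ex,d@ey)
E
```

```text
time: 7.67
tool_pos: [0.5473, 0.0904, 0.0313]
tool_rot: [0.0, -0.079, 0.997, -0.0]
ft_force: [0.2, -0.8, -0.4]
gripper_width: 0.268
time: 8.08
tool_pos: [0.5545, 0.0916, 0.0314]
tool_rot: [0.0, -0.079, 0.997, -0.0]
ft_force: [-0.5, -0.4, -1.1]
gripper_width: 0.267
t 8.18 tcp [554.3  91.5  31.3] toolx [-0.988 -0.158 -0.   ] tooly [-0.158  0.988 -0.   ] F [-0.41 -0.08 -0.27] w 0.267 q6 [-0.05  0.63  1.54  0.    0.97 -1.78]
-78.05196416397813 -2.1695268350520256
```

View pics/w9.png

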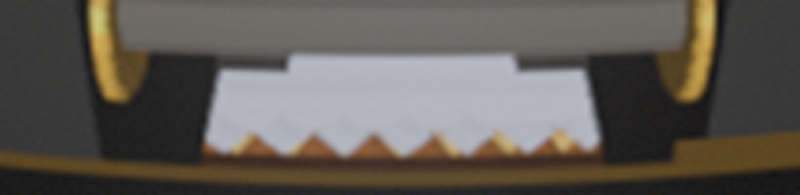

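```bash
python3 -m jog '[[[-1,0,0,0,0],[-2,0,0,0,0],[-3,0,0,0,0],[-3,0,0,0,0]]]'; python3 -m jog '[[[-1,0,0,0,0],[-1,0,0,0,0]]]'; python3 - <<'E'
from h import *
for i in range(2): w=capture("wrist")
np.savez("w10.npz",**w); cv2.imwrite("pics/w10.png",cv2.resize(w["image"][300:350,220:425],None,fx=3.9,fy=3.9,interpolation=cv2.INTER_CUBIC)[:,:,::-1])
s=st(); ex,ey=axes(9.1); d=s["tool_pos"][:2]*1e3-[631,106]; print(d@ex,d@ey, "F rack",s["ft_force"][:2]@ex,s["ft_force"][:2]@ey, s["moment"])
E
```

```text
time: 8.52
tool_pos: [0.5573, 0.092, 0.0314]
tool_rot: [0.0, -0.079, 0.997, -0.0]
ft_force: [-0.1, 0.5, -0.6]
gripper_width: 0.268
time: 8.68
tool_pos: [0.5583, 0.0921, 0.0313]
tool_rot: [0.0, -0.079, 0.997, -0.0]
ft_force: [0.1, 0.7, -0.8]
gripper_width: 0.267
t 8.78 tcp [558.2  92.2  31.4] toolx [-0.988 -0.158 -0.   ] tooly [-0.158  0.988 -0.   ] F [-0.63 -0.25 -0.65] w 0.26 q6 [-0.05  0.64  1.52  0.    0.98 -1.77]
-74.08255254801205 -2.1531064611312307 F rack -0.6615730651647072 -0.15050576907354563 [-0.00690347 -0.04387469  0.04967618]
```

View pics/w10.png

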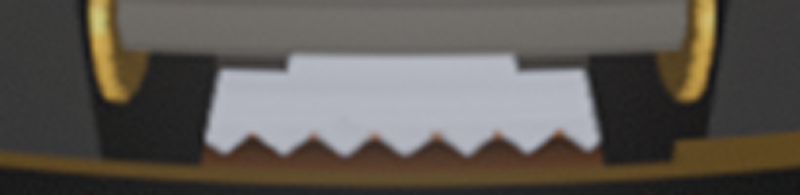

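```bash
python3 -m jog '[[[-0.5,0,0,0,0],[-1,0,0,0,0],[-1,0,0,0,0]]]'; python3 -m jog '[[[-0.5,0,0,0,0],[-0.5,0,0,0,0]]]'; python3 - <<'E'
from h import *
s=st(); ex,ey=axes(9.1); d=s["tool_pos"][:2]*1e3-[631,106]; print(d@ex,d@ey, "F rack",s["ft_force"][:2]@ex,s["ft_force"][:2]@ey, s["moment"])
E
```

```text
time: 9.03
tool_pos: [0.5592, 0.0923, 0.0314]
tool_rot: [0.0, -0.079, 0.997, 0.0]
ft_force: [0.4, -0.2, -0.2]
gripper_width: 0.269
time: 9.2
tool_pos: [0.5597, 0.0924, 0.0313]
tool_rot: [0.0, -0.079, 0.997, -0.0]
ft_force: [-0.6, -0.2, 0.2]
gripper_width: 0.267
t 9.2 tcp [559.7  92.4  31.3] toolx [-0.988 -0.158 -0.   ] tooly [-0.158  0.988 -0.   ] F [-0.62 -0.22  0.18] w 0.267 q6 [-0.05  0.64  1.52 -0.    0.98 -1.77]
-72.59116827697459 -2.1708019251304647 F rack -0.6435801302965848 -0.11850430060812962 [ 0.022642    0.02743155 -0.03452633]
```

```bash
python3 -m jog '[[[-0.5,0,0,0,0],[-0.5,0,0,0,0]]]'; python3 -m jog '[[[-0.5,0,0,0,0],[-0.5,0,0,0,0]]]';python3 -m jog '[[[-0.5,0,0,0,0],[-0.5,0,0,0,0]]]'; python3 - <<'E'
from h import *
s=st(); ex,ey=axes(9.1); d=s["tool_pos"][:2]*1e3-[631,106]; print(d@ex,d@ey, "F rack",s["ft_force"][:2]@ex,s["ft_force"][:2]@ey, s["moment"])
E
```

```text
time: 9.37
tool_pos: [0.5602, 0.0925, 0.0314]
tool_rot: [0.0, -0.079, 0.997, -0.0]
ft_force: [-1.2, 1.4, -0.3]
gripper_width: 0.268
time: 9.53
tool_pos: [0.5607, 0.0925, 0.0314]
tool_rot: [0.0, -0.079, 0.997, 0.0]
ft_force: [-0.5, 0.0, 0.4]
gripper_width: 0.266
time: 9.7
tool_pos: [0.5612, 0.0926, 0.0313]
tool_rot: [0.0, -0.079, 0.997, 0.0]
ft_force: [-0.9, -0.1, -1.6]
gripper_width: 0.269
t 9.7 tcp [561.2  92.6  31.3] toolx [-0.988 -0.158 -0.   ] tooly [-0.158  0.988  0.   ] F [-0.86 -0.12 -1.58] w 0.269 q6 [-0.04  0.64  1.52  0.    0.99 -1.77]
-71.0876414204639 -2.168581797969791 F rack -0.863399085583333 0.020588986191872757 [ 0.11393155  0.01381366 -0.06078692]
```

```bash
python3 -m jog '[[[-0.4,0,0,0,0],[-0.4,0,0,0,0]]]'; python3 -m jog '[[[-0.3,0,0,0,0],[-0.3,0,0,0,0]]]'; python3 - <<'E'
from h import *
w=capture("wrist"); s1=read_state()["ft_force"]; w=capture("wrist")
np.savez("w11.npz",**w); cv2.imwrite("pics/w11.png",cv2.resize(w["image"][300:350,220:425],None,fx=3.9,fy=3.9,interpolation=cv2.INTER_CUBIC)[:,:,::-1])
s=st(); ex,ey=axes(9.1); d=s["tool_pos"][:2]*1e3-[631,106]; print(d@ex,d@ey, "F rack",s["ft_force"][:2]@ex,s["ft_force"][:2]@ey, s1[:2]@ex,s1[:2]@ey,s["moment"])
E
```

```text
time: 9.87
tool_pos: [0.5615, 0.0927, 0.0314]
tool_rot: [0.0, -0.079, 0.997, -0.0]
ft_force: [-0.8, 0.3, 0.4]
gripper_width: 0.268
time: 10.03
tool_pos: [0.5618, 0.0927, 0.0313]
tool_rot: [0.0, -0.079, 0.997, -0.0]
ft_force: [0.2, -0.3, -0.6]
gripper_width: 0.266
t 10.13 tcp [561.8  92.7  31.3] toolx [-0.988 -0.158 -0.   ] tooly [-0.158  0.988 -0.   ] F [ 0.39 -0.23  0.11] w 0.269 q6 [-0.04  0.64  1.51 -0.    0.99 -1.77]
-70.43560122569745 -2.153362278764389 F rack 0.3440644091719775 -0.2904997580373029 0.00503392824434085 0.4466772185165595 [ 0.06439159 -0.01492955  0.02694449]
```

View pics/w11.png

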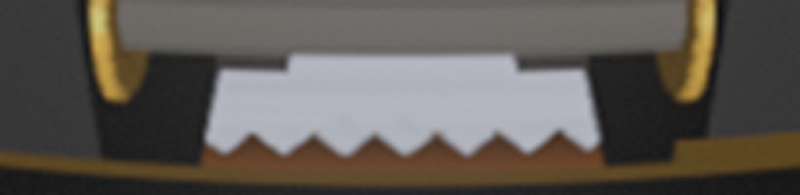

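```bash
python3 -m jog '[[[-0.3,0,0,0,0],[-0.3,0,0,0,0]]]'; python3 -m jog '[[[-0.3,0,0,0,0],[-0.3,0,0,0,0]]]'; python3 -m jog '[[[-0.3,0,0,0,0],[-0.3,0,0,0,0]]]'; python3 - <<'E'
from h import *
s=st(); ex,ey=axes(9.1); d=s["tool_pos"][:2]*1e3-[631,106]; print(d@ex,d@ey, "F rack",s["ft_force"][:2]@ex,s["ft_force"][:2]@ey, s["moment"])
E
```

```text
time: 10.3
tool_pos: [0.5621, 0.0928, 0.0313]
tool_rot: [-0.0, -0.079, 0.997, -0.0]
ft_force: [-0.6, 0.6, 0.1]
gripper_width: 0.264
time: 10.47
tool_pos: [0.5624, 0.0928, 0.0313]
tool_rot: [0.0, -0.079, 0.997, -0.0]
ft_force: [-0.0, 0.1, -0.8]
gripper_width: 0.267
time: 10.63
tool_pos: [0.5627, 0.0928, 0.0314]
tool_rot: [0.0, -0.079, 0.997, -0.0]
ft_force: [-0.3, 0.4, 0.3]
gripper_width: 0.268
t 10.63 tcp [562.7  92.8  31.4] toolx [-0.988 -0.157 -0.   ] tooly [-0.157  0.988 -0.   ] F [-0.32  0.39  0.32] w 0.268 q6 [-0.04  0.64  1.51  0.    0.99 -1.77]
-69.49912158368578 -2.193307204934645 F rack -0.25662548258101187 0.4343570422484589 [-0.01401008 -0.01732665 -0.01808851]
```

```bash
python3 -m jog '[[[-0.3,0,0,0,0],[-0.3,0,0,0,0]]]'; python3 -m jog '[[[-0.3,0,0,0,0],[-0.3,0,0,0,0]]]'; python3 - <<'E'
from h import *
s=st(); ex,ey=axes(9.1); d=s["tool_pos"][:2]*1e3-[631,106]; print(d@ex,d@ey, "F rack",s["ft_force"][:2]@ex,s["ft_force"][:2]@ey, s["moment"])
E
```

```text
time: 10.8
tool_pos: [0.563, 0.0929, 0.0313]
tool_rot: [-0.0, -0.079, 0.997, -0.0]
ft_force: [-0.5, -0.5, -1.5]
gripper_width: 0.269
time: 10.97
tool_pos: [0.5633, 0.093, 0.0313]
tool_rot: [0.0, -0.079, 0.997, 0.0]
ft_force: [0.1, 0.1, 0.1]
gripper_width: 0.268
t 10.97 tcp [563.3  93.   31.3] toolx [-0.988 -0.158 -0.   ] tooly [-0.158  0.988  0.   ] F [0.09 0.09 0.09] w 0.268 q6 [-0.04  0.64  1.51  0.    0.99 -1.77]
-68.91106696788488 -2.158214949381608 F rack 0.10810898904944133 0.07841732629503821 [0.0927182  0.03687455 0.02029172]
```

```bash
python3 -m jog '[[[-0.3,0,0,0,0],[-0.3,0,0,0,0]]]'; python3 -m jog '[[[-0.3,0,0,0,0],[-0.3,0,0,0,0]]]'; python3 - <<'E'
from h import *
w=capture("wrist");np.savez("w12.npz",**w); cv2.imwrite("pics/w12.png",cv2.resize(w["image"][300:350,220:425],None,fx=3.9,fy=3.9,interpolation=cv2.INTER_CUBIC)[:,:,::-1])
c=capture("side"); cv2.imwrite("pics/s12.png",cv2.resize(c["image"][200:290,230:330],None,fx=6,fy=6,interpolation=cv2.INTER_CUBIC)[:,:,::-1])
s=st(); ex,ey=axes(9.1); d=s["tool_pos"][:2]*1e3-[631,106]; print(d@ex,d@ey, "F rack",s["ft_force"][:2]@ex,s["ft_force"][:2]@ey, s["moment"])
E
```

```text
time: 11.13
tool_pos: [0.5636, 0.093, 0.0313]
tool_rot: [-0.0, -0.079, 0.997, 0.0]
ft_force: [-0.4, -0.0, 0.7]
gripper_width: 0.264
time: 11.3
tool_pos: [0.5636, 0.0931, 0.0313]
tool_rot: [-0.0, -0.079, 0.997, 0.0]
ft_force: [-1.4, -0.4, -0.5]
gripper_width: 0.263
t 11.4 tcp [563.6  93.1  31.3] toolx [-0.988 -0.158  0.   ] tooly [-0.158  0.988  0.   ] F [-2.07 -0.32 -0.07] w 0.266 q6 [-0.04  0.64  1.51 -0.    0.99 -1.77]
-68.5513780217692 -2.124485014787403 F rack -2.0943967497861835 0.011782782063017472 [-0.00064434  0.29762839 -0.02210772]
```

View pics/w12.png

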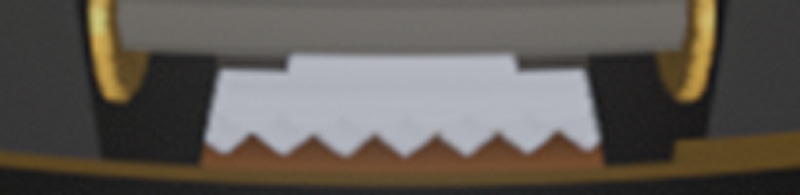

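View pics/s12.png

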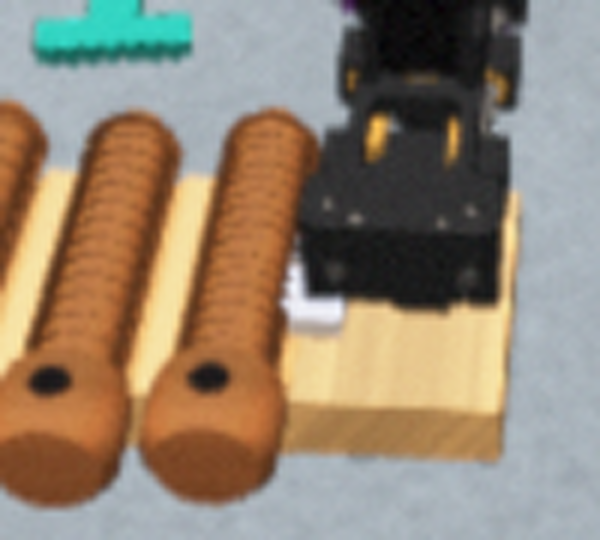

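First contact: −2.1 N along rack x, with no side force and no z moment, at about the expected home distance. I press a little more, still light, to see whether it is bottomed and balanced.

```bash
python3 -m jog '[[[-0.3,0,0,0,0],[-0.3,0,0,0,0]]]'; python3 - <<'E'
from h import *
s=st(); ex,ey=axes(9.1); d=s["tool_pos"][:2]*1e3-[631,106]; print(d@ex,d@ey, "F rack",s["ft_force"][:2]@ex,s["ft_force"][:2]@ey, s["moment"])
E
python3 -m jog '[[[-0.3,0,0,0,0],[-0.3,0,0,0,0]]]'; python3 - <<'E'
from h import *
s=st(); ex,ey=axes(9.1); d=s["tool_pos"][:2]*1e3-[631,106]; print(d@ex,d@ey, "F rack",s["ft_force"][:2]@ex,s["ft_force"][:2]@ey, s["moment"])
E
```

```text
time: 11.57
tool_pos: [0.5637, 0.0931, 0.0313]
tool_rot: [-0.001, -0.079, 0.997, 0.0]
ft_force: [-3.9, -0.6, 1.5]
gripper_width: 0.266
t 11.57 tcp [563.7  93.1  31.3] toolx [-0.988 -0.158  0.001] tooly [-0.158  0.988  0.   ] F [-3.9  -0.6   1.51] w 0.266 q6 [-0.04  0.64  1.51 -0.    0.99 -1.77]
-68.49455894417076 -2.1149043287567477 F rack -3.9410726514125813 0.024314140919086052 [ 0.01570159  0.6019617  -0.06910264]
time: 11.73
tool_pos: [0.5638, 0.0931, 0.0313]
tool_rot: [-0.001, -0.079, 0.997, 0.0]
ft_force: [-5.4, -1.1, 3.1]
gripper_width: 0.266
t 11.73 tcp [563.8  93.1  31.3] toolx [-0.987 -0.158  0.002] tooly [-0.158  0.988  0.   ] F [-5.36 -1.06  3.05] w 0.266 q6 [-0.04  0.64  1.51 -0.    0.99 -1.77]
-68.4373215841749 -2.0656128484652228 F rack -5.463332714781252 -0.19343093663523392 [-0.04981192  0.85070607  0.01194975]
```

The force is purely axial (−5.5 N) with no side force or z moment, and the comb has not slipped in the hand. Its origin sits at 19–20 mm from the axis, so it is fully home, since a misfit would stop at 22 mm or more. I relieve the push and release.

```bash
python3 -m jog '[[[0.3,0,0,0,0],[0.6,0,0,0,0],[0.6,0,0,0,0]]]'; python3 -m jog '[[[0,0,0,0,32],[0,0,0,0,36],[0,0,0,0,42],[0,0,0,0,48],[0,0,0,0,48],[0,0,0,0,48]]]';  python3 -m jog '[[[0,0,-5,0,48],[0,0,-20,0,48],[0,0,-50,0,48],[20,0,-85,0,48],[45,0,-100,0,48],[45,0,-100,0,48],[45,0,-100,0,48]]]'; python3 - <<'E'
from h import *
for i in range(2): w=capture("wrist")
np.savez("w13.npz",**w); cv2.imwrite("pics/w13.png",w["image"][:,:,::-1])
c=capture("side"); cv2.imwrite("pics/s13.png",cv2.resize(c["image"][200:290,230:330],None,fx=6,fy=6,interpolation=cv2.INTER_CUBIC)[:,:,::-1])
st()
E
```

```text
time: 11.98
tool_pos: [0.5637, 0.0931, 0.0313]
tool_rot: [-0.0, -0.079, 0.997, 0.0]
ft_force: [-2.7, 0.1, 1.3]
gripper_width: 0.263
time: 12.48
tool_pos: [0.564, 0.0931, 0.0314]
tool_rot: [0.0, -0.079, 0.997, -0.0]
ft_force: [-0.3, -0.2, 0.3]
gripper_width: 0.48
time: 13.07
tool_pos: [0.5193, 0.086, 0.1326]
tool_rot: [0.001, -0.079, 0.997, -0.0]
ft_force: [-0.6, 0.0, -0.3]
gripper_width: 0.482
t 13.22 tcp [519.7  86.  130.6] toolx [-0.988 -0.157  0.001] tooly [-0.157  0.988  0.   ] F [-0.83  0.21 -0.49] w 0.483 q6 [-0.06  0.45  1.53  0.    1.16 -1.79]
```

View pics/w13.png

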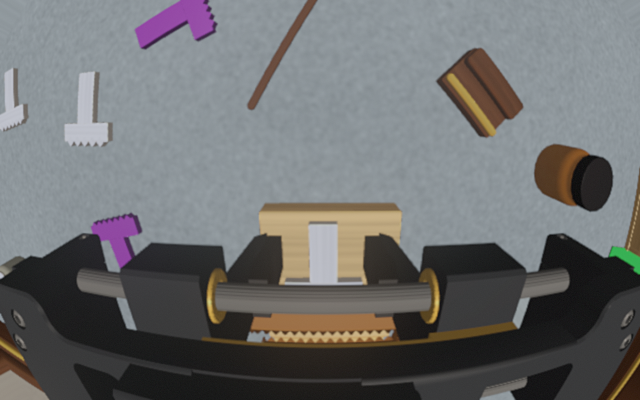

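View pics/s13.png

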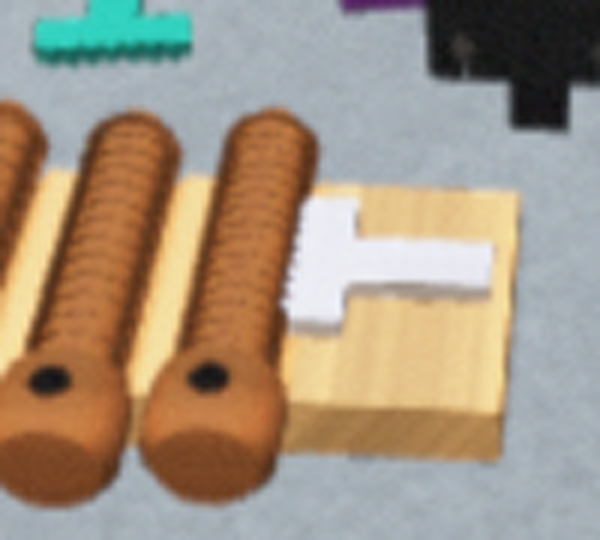

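```bash
python3 -m jog '[[[-38,0,0,0,60],[-76,0,0,0,70],[-112,0,5,0,80],[-116,0,15,0,90],[-116,0,15,0,100],[-116,0,15,0,100]]]'; python3 - <<'E'
from h import *
for i in range(3): w=capture("wrist")
np.savez("w14.npz",**w)
st()
c=np.array([.631,.106]); ex,ey=axes(9.1)
im,X,Y=rect(w,-112,30,-70,75,5,.036,c,ex,ey)
cv2.imwrite("pics/r14.png",cv2.resize(im[::-1,:,::-1],(612,600),interpolation=cv2.INTER_AREA))
E
```

```text
time: 13.72
tool_pos: [0.6331, 0.1043, 0.1145]
tool_rot: [-0.002, -0.079, 0.997, 0.0]
ft_force: [-0.2, -0.1, -0.2]
gripper_width: 0.913
t 13.87 tcp [633.2 104.2 116.8] toolx [-0.988 -0.157  0.   ] tooly [-0.157  0.988  0.   ] F [-0.06 -0.51 -0.72] w 0.994 q6 [-0.02  0.64  1.2  -0.    1.3  -1.75]
```

View pics/r14.png

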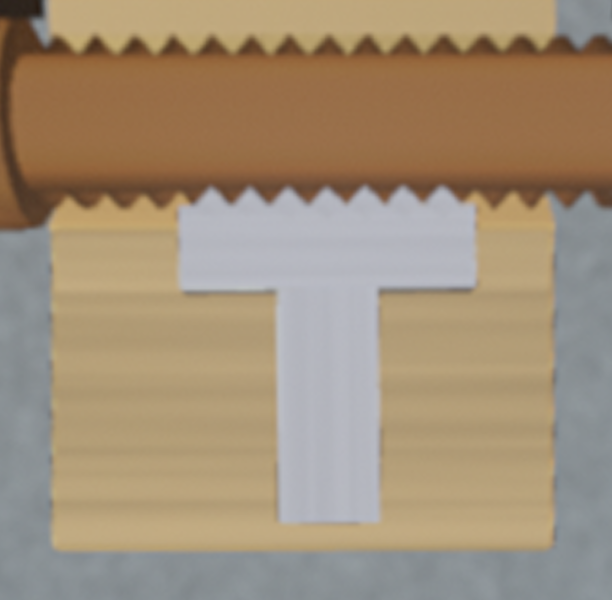

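The rectified top view shows all the teeth fully in the thread. The tab end is about 8.3 mm from the shelf's front edge, where 8.0 mm means fully home. The comb's middle is at y ≈ −2.7 against the screw's middle at about −2.2. The other two combs are untouched on the bench, so I hand the job in.

```bash
python3 - <<'E'
from h import *
c=capture("top"); cv2.imwrite("pics/top15.png",c["image"][:,:,::-1])
print(finish_job()); st()
E
```

```text
the job is handed in; nothing more can be done
None
the job is handed in; nothing more can be done
```

View pics/top15.png

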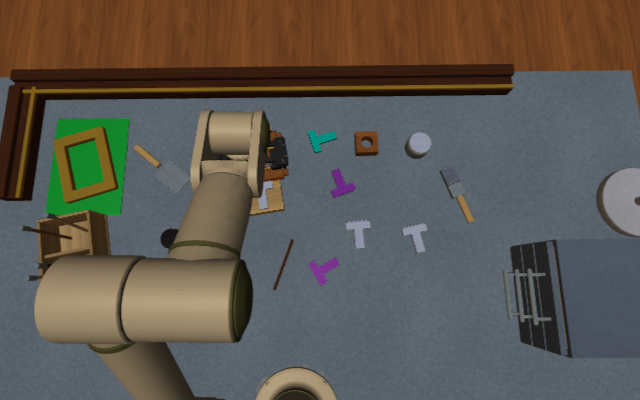

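The fitting comb is lying flat on the shelf, fully home in the middle of the front screw's thread. It is the one that lay at about (0.627, −0.268), with a pitch of about 9 mm. The job was handed in at about 14 s of the 72 s allowed.

- **Trial:** I measured all the pitches in the wrist camera first. The screw read about 8.8 mm and the combs about 9.0, 10.7 and 12.1 mm, so I tried the 9 mm comb first. It went in with no measurable force until it seated, and I pressed it to 5.5 N at most, with no side force or twist.
- **Other combs not tried:** I stopped after the first comb went home. The other two are ruled out by their pitch and by this fit, not by a trial. They were not touched and lie flat on the bench.
- **Last checks after release:** All the teeth are in the thread, and the tab end is about 8.3 mm from the shelf edge, where 8.0 mm is fully home. The comb is within about 1 mm of mid-thread. The bystanders in view look unmoved; the arm hid the moulding and most of the jar in the last top picture.
- **Disagreements:**
  - The top camera gave the rack's yaw as 7.4° and the wrist camera 9.1°. I used 9.1°, and the seating bore it out.
  - The roughly 0.2–0.3 mm pitch difference between the screw and this comb is within my camera error.

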